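# Put the tiffin carrier together

### The job

Put the tiffin carrier together on its base plate: the deepest tier at the bottom, the middle one on it and the shallowest on top, each seated fully home in the rim below it. The little glass ramekin travels standing upright inside the top tier, and the tiffin lid closes the stack. Leave the other things on the counter where they are.

Things in the scene. Friction and masses are not known exactly. Their poses are not given: they have to be found in the camera images.
- base_plate: The carrier's base plate, where the stack is built: shallow round steel dish, fixed, 125 mm across, rim 14 mm high, mouth of radius 54, floor 5 mm above the counter, two small lugs (17 mm high, out to radius 74) at its own +y and -y. Origin: centre of its underside, on the counter; z up. A tier seated in it has its origin 6 mm above this one.
- deep_tier: Deepest tier: open round steel cup, 88 mm tall, outer radius 62, wall 8, inner floor 11 above its underside; 260 g, upright, empty. Its foot, 8 mm high, tapers from radius 51.5 to 46 and drops into the mouth (radius 54) below until the wall rests on that rim. Origin: centre of the foot's underside, z up. Pinch the wall at the rim. What sits on it has its origin 80 mm higher.
- middle_tier: Middle tier: open round steel cup, 70 mm tall, outer radius 62, wall 8, inner floor 11 above its underside; 220 g, upright, empty. Its foot, 8 mm high, tapers from radius 51.5 to 46 and drops into the mouth (radius 54) below until the wall rests on that rim. Origin: centre of the foot's underside, z up. Pinch the wall at the rim. What sits on it has its origin 62 mm higher.
- shallow_tier: Shallowest tier: open round steel cup, 54 mm tall, outer radius 62, wall 8, inner floor 11 above its underside; 180 g, upright, empty. Its foot, 8 mm high, tapers from radius 51.5 to 46 and drops into the mouth (radius 54) below until the wall rests on that rim. Origin: centre of the foot's underside, z up. Pinch the wall at the rim. What sits on it has its origin 46 mm higher.
- ramekin: Small round fluted glass ramekin, 52 mm across, 30 high, open top, 70 g, upright on the counter. Origin: centre of its underside; z up. Grip across its outside. It fits anywhere on the shallow tier's floor under the lid (its origin then 11 mm above the tier's), 28 mm free all round when central.
- tiffin_lid: Round steel tiffin lid, 124 mm across, right way up, 120 g. Below, the same tapered 8 mm foot as the tiers; edge from 8 to 13 mm, low dome up to 21 mm above the underside; in the middle a round steel knob to grip, 30 mm across, from 28 to 46 mm above the underside. Origin: centre of the foot's underside; z up.
- katori: Bystander: a small round-bottomed steel bowl, 80 mm across, 32 mm high, single thin wall. Leave it alone. Origin: centre of its underside.
- lid_knob: Bystander: a loose black silicone knob of the pot's lid, 39 mm across, 28 mm high, on the counter. Leave it alone. Origin: centre of its underside.
Mind the look-alikes: they are no part of the job. What is shaped like the shallow_tier but purple or yellow is not meant.

How it is judged:
On the way, in this order (a step that is already met when the one before it is completed fails the run):
1. the deepest tier is seated in the base plate (horizontal distance between deep_tier and base_plate below 0.006 m and z of deep_tier in the frame of base_plate between 0.003 and 0.009 m and angle between deep_tier's own z axis and vertical below 0.05 rad), for 0.2 s.
2. the middle tier is seated on the deepest (all of step 1 and horizontal distance between middle_tier and deep_tier below 0.006 m and z of middle_tier in the frame of deep_tier between 0.077 and 0.083 m and angle between middle_tier's own z axis and vertical below 0.05 rad), for 0.2 s.
3. the shallowest tier is seated on the middle one (all of step 2 and horizontal distance between shallow_tier and middle_tier below 0.006 m and z of shallow_tier in the frame of middle_tier between 0.059 and 0.065 m and angle between shallow_tier's own z axis and vertical below 0.05 rad), for 0.2 s.
4. the lid is seated on the shallowest tier with the ramekin inside (all of step 3 and horizontal distance between tiffin_lid and shallow_tier below 0.006 m and z of tiffin_lid in the frame of shallow_tier between 0.043 and 0.049 m and angle between tiffin_lid's own z axis and vertical below 0.05 rad and horizontal distance between ramekin and shallow_tier below 0.032 m and z of ramekin in the frame of shallow_tier between 0.008 and 0.015 m and angle between ramekin's own z axis and vertical below 0.1 rad), for 0.2 s.
At the end, for the whole second after the job is handed in: From the bottom up: base plate, deep tier, middle tier, shallow tier, lid, each upright (within 0.05 rad), centred on the one below within 6 mm and seated on its rim within 3 mm; the ramekin stands upright (0.1 rad) on the floor inside the shallow tier; everything is at rest (all of step 4 and linear speed of each of deep_tier, middle_tier, shallow_tier, ramekin, tiffin_lid below 0.02 m/s and angular speed of each of deep_tier, middle_tier, shallow_tier, ramekin, tiffin_lid below 0.2 rad/s); the robot touches nothing.
It fails at once if the small steel bowl is moved more than 30 mm (distance of katori from where it was at the start of the episode above 0.03 m).
It fails at once if the loose silicone knob is moved more than 30 mm (distance of lid_knob from where it was at the start of the episode above 0.03 m).
It also fails if it takes over 115 s, if anything falls off the work surface, if the arm or the gripper's body presses on something with over 40 N, if the wrist force passes 120 N, or if a joint passes its speed limit or range.

### The arm

A 6-joint arm with a two-finger parallel gripper is mounted at the origin on the work surface. World frame = base frame: x ahead of the robot, y to its left, z up, the work surface at z = 0. Lengths are in m, angles in rad, forces in N, time in s.
With the tool pointing down it reaches from about 0.325 to 0.9 m from the base axis. Payload 6.1 kg.
Tool frame: the origin (TCP) lies midway between the tips of the shut fingers; the grasp point (between the pads) lies 19 mm behind it; z points along the fingers, y is the line along which they close (so a half turn about z gives the same grasp; the last joint's range is limited). The gripper opens to 85 mm and grips with 20 to 120 N. Pads are 22 mm wide; open, the fingers measure 114 mm over their backs; the gripper's body (76 mm by 85 mm) begins 54 mm behind the grasp point. The pads swing forward as they close: fully open they stand 13 mm farther back than shut.
Start: joints at [-0.126, 0.22, 1.526, -0, 1.395, -0.126], TCP at [0.625, -0, 0.231] pointing down, gripper open.
Joint ranges: [-2.98, 2.98], [-0.91, 2.08], [0.09, 2.57], [-1.24, 4.39], [0.2, 2.65], [-2.68, 2.68]. Speed limits (rad/s): [2.57, 2.57, 3.01, 3.14, 3.14, 3.14].

### API

Orientations are given as [roll, pitch, yaw] about the fixed x, y, z axes, in that order (R = Rz(yaw) Ry(pitch) Rx(roll)).
In Python, from plant import movep, move_l, set_joints, gripper_to, hold, inverse_kinematics, observe, get_image, get_calibration, Unreachable, job_done gives the robot as it stands. Calls block until the motion is done:
- movep(position, orientation): joint-space move of the TCP to a pose.
- move_l(position, feed=0.15, rotation=None, max_force=None): straight line of the TCP; rotation=None keeps the orientation; feed is the mean speed in m/s. With max_force (N) it stops when the force on the tool has changed by that much, and returns True; else False.
- set_joints(angles): joint-space move.
- gripper_to(opening, f_grip=None): finger opening in m; f_grip is the grip in N (None keeps the last); returns when the fingers have stopped.
- hold(seconds).
- inverse_kinematics(position, orientation): joint angles nearest the present ones, or None.
- observe(): the state.
- get_image(name): name is "scene" or "side" or "wrist"; returns (picture, depth): 384x512x3 uint8, red, green, blue; 384x512 float32, m along the optical axis (not along the pixel's ray), 0 where there is no reading.
- get_calibration(name): a dict with "intrinsics" (3x3 intrinsics, pixels), "dist_coeffs" ([k1, k2, p1, p2, k3] as OpenCV has them; the pictures are not rectified), "world_from_camera" (4x4, takes a point from camera to world coordinates). Camera axes: x right, y down, z forward; pixel columns grow to the right and rows downward; lengths in m; the calibration is good to about 2 mm. A picture is of the moment at which its call begins: read the wrist's pose just before it. get_calibration takes no time and is no camera call; for the wrist camera it gives the pose at the moment of the call.
A pose or a line that the arm cannot do raises Unreachable and nothing moves.
- job_done(): hands the job in; it is judged then, once.
The state is a dict: "time_s": time; "q": joint angles; "joint_velocities": joint speeds; "joint_torque": joint torques, N m; "eef_pos": TCP position; "tcp_rot": TCP orientation; "ft_force": force on the tool from outside, world axes, zero at the start; "torque": the same for the moment, N m; "opening": finger opening in m; "grasp_force": force on a finger pad.
Only numpy, scipy, OpenCV 4.12 (cv2) and the standard library are available. Lean on these libraries where they do the work, as an engineer would, in place of code of your own. Each camera call takes 0.05 s, during which the arm holds its last target. There are 200 camera calls.

## Working session

There is one attempt and no reset: what is moved stays moved. The work goes in short steps, each a Python script; the robot and the scene stay as the last script left them, time stands still between calls to the robot, and variables do not carry over. Pictures are saved under pics/ and viewed, at most 14 in all, crops included, and the job is handed in when it is done.

```bash
mkdir -p pics; ls
python3 - <<'E'
from plant import *
import cv2,numpy as np
for n in ["scene","side"]:
    p,d=get_image(n); c=get_calibration(n)
    cv2.imwrite(f"pics/{n}0.png",p[:,:,::-1]); np.savez(f"pics/{n}0.npz",p=p,d=d,K=c["intrinsics"],D=c["dist_coeffs"],T=c["world_from_camera"])
    print(n,np.round(c["world_from_camera"],3),np.round(c["intrinsics"]),c["dist_coeffs"])
print(observe())
E
```

```text
pics
scene [[-0.019  0.792 -0.611  1.309]
 [ 1.     0.013 -0.014  0.035]
 [-0.004 -0.611 -0.792  1.071]
 [ 0.     0.     0.     1.   ]] [[489.   0. 250.]
 [  0. 489. 191.]
 [  0.   0.   1.]] [-0.0057671  0.         0.         0.         0.       ]
side [[ 0.861 -0.316  0.399 -0.054]
 [-0.509 -0.546  0.666 -0.973]
 [ 0.007 -0.776 -0.63   0.966]
 [ 0.     0.     0.     1.   ]] [[410.   0. 256.]
 [  0. 410. 195.]
 [  0.   0.   1.]] [-0.07254967  0.          0.          0.          0.        ]
{'time_s': 0.1, 'q': array([-1.26105949e-01,  2.21158843e-01,  1.52750379e+00, -4.25960984e-06,
        1.39469289e+00, -1.26105271e-01]), 'joint_velocities': array([-9.80832451e-05, -1.37534422e-03, -2.43608297e-03,  2.71868961e-03,
        6.70350405e-05, -9.57540547e-04]), 'joint_torque': array([ 6.93603797e-04, -4.98243856e+01, -3.90546799e+01, -2.32586735e-04,
        5.66593517e-03, -2.12633734e-05]), 'eef_pos': array([6.24454421e-01, 6.02108350e-05, 2.30297707e-01]), 'tcp_rot': array([-3.13984325e+00, -2.17559277e-04,  1.57079621e+00]), 'ft_force': array([ 0.17935885,  0.38460696, -0.40029061]), 'torque': array([ 0.03606179, -0.01038822,  0.00627004]), 'grasp_force': 0.0, 'opening': 0.08547460891873712}
```

View pics/scene0.png

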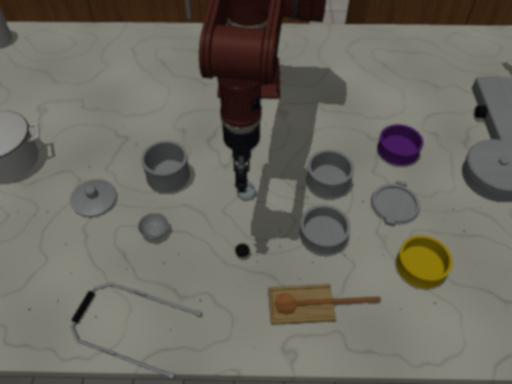

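View pics/side0.png

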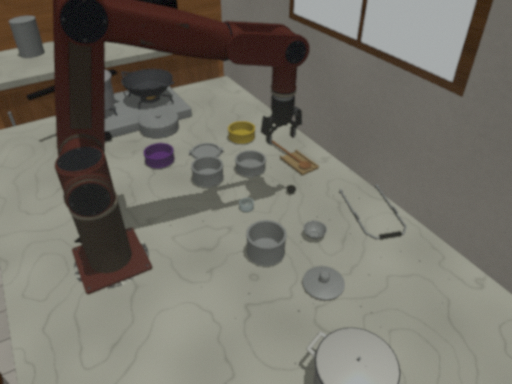

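The scene view shows the deep tier at about (166,165), the lid at (93,197) and the katori at (154,227). The ramekin is at (245,192) under the gripper, and the loose knob is at (242,250). The middle and shallow tiers are at (330,172) and (325,228), and the base plate is at (396,203). The purple and yellow decoys are at (400,143) and (425,260).

```bash
cat > h.py <<'E'
import numpy as np,cv2
from scipy.optimize import least_squares
def cloud(p,d,K,D,T):
    v,u=np.nonzero(d>0); z=d[v,u]
    n=cv2.undistortPoints(np.stack([u,v],1).astype(float)[:,None],np.array(K),np.array(D))[:,0]
    P=np.c_[n*z[:,None],z]
    return P@T[:3,:3].T+T[:3,3],np.c_[u,v],p[v,u]
def grab(n):
    from plant import get_image,get_calibration
    c=get_calibration(n); p,d=get_image(n)
    return p,d,c["intrinsics"],c["dist_coeffs"],np.array(c["world_from_camera"])
def circ(P,R=None):
    c0=np.r_[(P.min(0)+P.max(0))/2]
    if R: f=lambda c:np.hypot(*(P-c).T)-R; x0=c0
    else: f=lambda c:np.hypot(*(P-c[:2]).T)-c[2]; x0=np.r_[c0,.05]
    r=least_squares(f,x0,loss='soft_l1',f_scale=.002); return r.x,np.sqrt(np.mean(r.fun**2))
E
python3 - <<'E'
from h import *
seeds={'deep':(166,165),'lid':(93,197),'kat':(154,227),'ram':(247,193),'knob':(242,250),'A':(330,172),'B':(325,228),'base':(396,203)}
C={n:cloud(*[np.load(f"pics/{n}0.npz")[k] for k in "pdKDT"]) for n in("scene","side")}
W,uv,_=C["scene"]
for k,s in seeds.items():
    i=np.argmin(np.hypot(*(uv-s).T)); c=W[i,:2]
    for n in C:
        X=C[n][0]; cc=c.copy()
        for it in range(3):
            m=(np.hypot(*(X[:,:2]-cc).T)<.085)&(X[:,2]>.008)&(X[:,2]<.13)
            if m.sum()<10: break
            cc=(X[m,:2].min(0)+X[m,:2].max(0))/2
        Q=X[m]; 
        if len(Q)<10: print(k,n,'few');continue
        zt=np.percentile(Q[:,2],97); R=Q[Q[:,2]>zt-.006]
        g=X[np.hypot(*(X[:,:2]-cc).T)<.11][:,2]
        print(k,n,len(Q),'bbox c',cc.round(4),'ext',np.ptp(Q[:,:2],0).round(3),'ztop',zt.round(4),'ground',np.median(g[g<.008]).round(4),'circ',circ(R[:,:2])[0].round(4),len(R))
E
```

```text
deep scene 2033 bbox c [ 0.4371 -0.2167] ext [0.128 0.124] ztop 0.09 ground 0.0005 circ [ 0.438  -0.2157  0.0578] 376
deep side 1576 bbox c [ 0.4344 -0.2194] ext [0.125 0.124] ztop 0.0901 ground 0.0003 circ [ 0.4333 -0.2201  0.0581] 282
lid scene 1335 bbox c [ 0.5176 -0.4105] ext [0.124 0.125] ztop 0.0452 ground 0.0004 circ [ 0.5182 -0.4107  0.0106] 86
lid side 1120 bbox c [ 0.5164 -0.4142] ext [0.124 0.123] ztop 0.0474 ground 0.0012 circ [ 0.5141 -0.415   0.0101] 70
kat scene 515 bbox c [ 0.6183 -0.2294] ext [0.081 0.079] ztop 0.0347 ground 0.0005 circ [ 0.6194 -0.2297  0.0378] 127
kat side 284 bbox c [ 0.6164 -0.2314] ext [0.078 0.081] ztop 0.0344 ground 0.0005 circ [ 0.6155 -0.2332  0.0375] 78
ram scene 158 bbox c [0.4942 0.0045] ext [0.055 0.049] ztop 0.0327 ground 0.0006 circ [0.4916 0.0032 0.0246] 60
ram side 155 bbox c [4.887e-01 4.000e-04] ext [0.055 0.056] ztop 0.0327 ground 0.0006 circ [0.4883 0.0009 0.0238] 48
knob scene 175 bbox c [ 0.6836 -0.0008] ext [0.037 0.035] ztop 0.0303 ground 0.0004 circ [ 6.835e-01 -2.000e-04  1.160e-02] 116
knob side 66 bbox c [ 0.6768 -0.0064] ext [0.039 0.034] ztop 0.0304 ground 0.0005 circ [ 0.6784 -0.0053  0.0122] 42
A scene 1857 bbox c [0.4464 0.2308] ext [0.128 0.122] ztop 0.0724 ground 0.0006 circ [0.4487 0.231  0.0579] 371
A side 840 bbox c [0.4451 0.2259] ext [0.123 0.128] ztop 0.0714 ground 0.0003 circ [0.4454 0.2274 0.0574] 160
B scene 2012 bbox c [0.6254 0.2064] ext [0.125 0.124] ztop 0.0564 ground 0.0006 circ [0.6253 0.2055 0.0579] 447
B side 684 bbox c [0.6207 0.2039] ext [0.124 0.133] ztop 0.0562 ground 0.0005 circ [0.6205 0.2021 0.0581] 147
base scene 705 bbox c [0.5216 0.4062] ext [0.144 0.126] ztop 0.0192 ground 0.0016 circ [0.523  0.4065 0.0595] 355
base side 162 bbox c [0.5202 0.4046] ext [0.139 0.121] ztop 0.0181 ground 0.0017 circ [0.5188 0.4017 0.0579] 96
```

```bash
cat >> h.py <<'E'
from plant import *
DN=[np.pi,0,np.pi/2]
def look(seed,zt,name=None,zmin=.008,R=.06,band=.006):
    g=grab("wrist"); X=cloud(*g)[0]
    if name: cv2.imwrite(f"pics/{name}.png",g[0][:,:,::-1])
    m=(np.hypot(*(X[:,:2]-seed).T)<.085)&(abs(X[:,2]-zt)<band)
    Q=X[m]
    if len(Q)<10: print('few',len(Q)); return
    print('wrist',len(Q),'ext',np.ptp(Q[:,:2],0).round(3),'bbox',((Q[:,:2].min(0)+Q[:,:2].max(0))/2).round(4),'z',np.median(Q[:,2]).round(4),'circ',circ(Q[:,:2])[0].round(4))
def st(): o=observe(); print('t',round(o['time_s'],2),'p',o['eef_pos'].round(4),'r',o['tcp_rot'].round(3),'F',o['ft_force'].round(1),'open',round(o['opening'],4),'g',round(o['grasp_force'],1),flush=True)
E
python3 - <<'E'
from h import *
T=get_calibration("wrist"); print(T["world_from_camera"].round(3),T["intrinsics"].round())
movep([.494,-.218,.28],DN); st()
look([.436,-.218],.088,'w_deep')
E
```

```text
[[ 1.     0.001 -0.002  0.624]
 [ 0.    -0.954 -0.301  0.076]
 [-0.002  0.301 -0.954  0.374]
 [ 0.     0.     0.     1.   ]] [[289.   0. 255.]
 [  0. 289. 194.]
 [  0.   0.   1.]]
t 1.12 p [ 0.4944 -0.2173  0.2797] r [ 3.141e+00 -1.000e-03  1.571e+00] F [ 0.1 -0.1 -0.4] open 0.0854 g 0.0
wrist 2290 ext [0.124 0.124] bbox [ 0.4348 -0.2192] z 0.0888 circ [ 0.4354 -0.2185  0.0576]
```

View pics/w_deep.png

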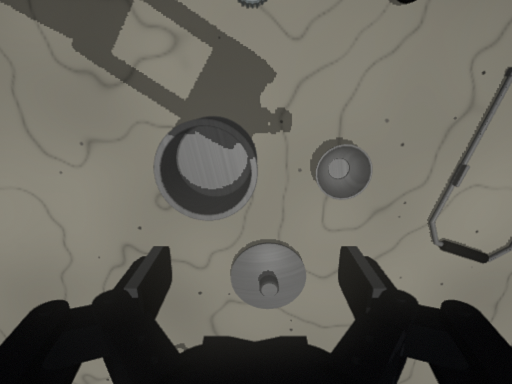

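The wrist view puts the deep tier at (208,168), the lid at (268,275) and the katori at (342,170). The wrist fit for the deep tier lies midway between the two fixed-camera fits. Next I pinch its +x wall, then measure the base plate from above before placing.

```bash
cat >> h.py <<'E'
def pinch(c,h,f=70):
    gripper_to(.05); x=c[0]+.058
    movep([x,c[1],h+.03],DN)
    print('touch',move_l([x,c[1],h-.031],feed=.1,max_force=15)); st()
    gripper_to(0,f); st()
    move_l([x,c[1],h+.20],feed=.25); st()
E
python3 - <<'E'
from h import *
look([.5165,-.412],.0105,band=.004)
pinch([.4352,-.2188],.088)
movep([.579,.405,.33],DN); hold(.3); st()
look([.5205,.405],.0145,'w_base',band=.004)
E
```

```text
wrist 425 ext [0.124 0.124] bbox [ 0.5154 -0.4127] z 0.0137 circ [ 0.5154 -0.4135  0.0603]
touch False
t 3.11 p [ 0.4938 -0.2191  0.0577] r [3.141e+00 1.000e-03 1.571e+00] F [0.  0.4 0.2] open 0.0498 g 0.0
t 3.57 p [ 0.4938 -0.2191  0.0578] r [3.140e+00 1.000e-03 1.571e+00] F [1.  0.7 4.1] open 0.0078 g 67.6
t 4.64 p [ 0.4923 -0.2183  0.2858] r [-3.139e+00 -2.000e-03  1.571e+00] F [-0.5  0.1 -3.6] open 0.0077 g 67.4
t 7.19 p [0.5793 0.4045 0.3301] r [ 3.142 -0.     1.57 ] F [-0.8 -0.2 -2.8] open 0.0078 g 67.4
wrist 731 ext [0.133 0.101] bbox [0.5257 0.4166] z 0.0149 circ [0.5189 0.4017 0.0612]
```

View pics/w_base.png

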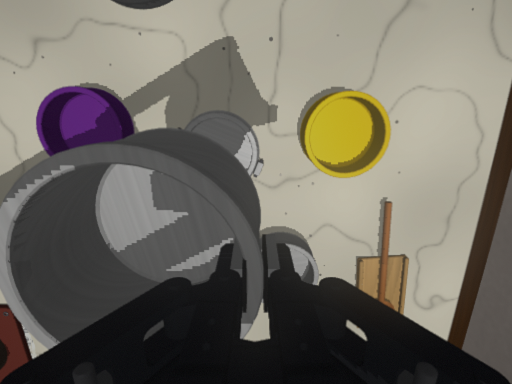

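The held deep tier (left-centre) covers part of the base plate, which is at about (225,145). I'll back off in -y for an unobstructed fit, and measure the held rim's centre and tilt too.

```bash
cat >> h.py <<'E'
def held(c,zr):
    """rim plane/centre of the held cup: c approx centre, zr approx rim height"""
    X=cloud(*grab("wrist"))[0]
    r=np.hypot(*(X[:,:2]-c).T); m=(abs(X[:,2]-zr)<.008)&(r<.07)&(r>.05)&(X[:,0]<c[0]+.03); Q=X[m]
    A=np.c_[Q[:,:2]-c,np.ones(len(Q))]; s=np.linalg.lstsq(A,Q[:,2],rcond=None)[0]
    k=abs(A@s-Q[:,2])<.003; s=np.linalg.lstsq(A[k],Q[k,2],rcond=None)[0]
    print('held n',k.sum(),'slope',s[:2].round(3),'z',s[2].round(4),'circ',circ(Q[k][:,:2])[0].round(4))
E
python3 - <<'E'
from h import *
movep([.579,.29,.33],DN); hold(.3); st()
look([.5205,.405],.0145,band=.003)
held([.521,.29],.36)
E
```

```text
t 8.07 p [0.5788 0.291  0.3298] r [-3.141 -0.     1.572] F [ 0.1  0.3 -2.1] open 0.0079 g 67.5
wrist 1674 ext [0.142 0.124] bbox [0.521 0.405] z 0.015 circ [0.52   0.4045 0.0583]
held n 7109 slope [-0.005  0.025] z 0.3593 circ [0.5219 0.2917 0.0567]
```

```bash
cat >> h.py <<'E'
def place(x,y,zseat,off=.0):
    """x,y,z: TCP when seated"""
    movep([x,y,zseat+.06],DN)
    move_l([x,y,zseat+.012],feed=.12); st()
    print('contact',move_l([x,y,zseat-.004],feed=.03,max_force=10)); st()
    gripper_to(.03); st()
    gripper_to(.05)
    move_l([x,y,zseat+.10],feed=.25)
E
python3 - <<'E'
from h import *
place(.5783,.4042,.064)
movep([.579,.29,.33],DN); gripper_to(.085); st()
look([.5208,.4045],.094)
movep([.504,.20,.28],DN); hold(.2)
look([.446,.229],.070)
look([.623,.204],.054)
st()
E
```

```text
t 9.66 p [0.5787 0.404  0.0764] r [ 3.141 -0.     1.57 ] F [-0.2 -1.  -2.4] open 0.0077 g 67.4
contact True
t 10.12 p [0.5789 0.4045 0.0638] r [ 3.140e+00 -1.000e-03  1.571e+00] F [-1.2 -0.3  4.3] open 0.0072 g 68.4
t 10.46 p [0.5777 0.4038 0.062 ] r [-3.140e+00  1.000e-03  1.571e+00] F [ 0.3 -0.  -1.1] open 0.03 g 0.0
t 12.62 p [0.5788 0.2903 0.3294] r [-3.141  0.     1.571] F [-0.   0.3  0.4] open 0.0847 g 0.0
wrist 2309 ext [0.123 0.122] bbox [0.5205 0.4042] z 0.0949 circ [0.5208 0.4036 0.0573]
wrist 2147 ext [0.124 0.123] bbox [0.4458 0.2287] z 0.0708 circ [0.4465 0.2293 0.0576]
wrist 1916 ext [0.125 0.123] bbox [0.6233 0.2039] z 0.0547 circ [0.6221 0.2039 0.0577]
t 13.54 p [0.5047 0.2006 0.2804] r [ 3.141 -0.     1.572] F [ 0.5  0.7 -0. ] open 0.0847 g 0.0
```

The deep tier is seated: its rim is at z≈0.094 and it is centred within 1 mm. The middle tier is next.

Run:
```python
from h import *
pinch([.446,.229],.070)
movep([.579,.29,.33],DN); hold(.2); held([.521,.29],.36)
place(.5782,.4040,.1255)
movep([.579,.29,.36],DN); gripper_to(.085); st()
look([.5208,.4045],.156)
movep([.679,.19,.28],DN); hold(.2)
look([.6228,.204],.054)
st()
```

```text
touch False
t 15.5 p [0.5046 0.2291 0.0396] r [ 3.141 -0.     1.571] F [-0.6 -0.6 -0.5] open 0.05 g 0.0
t 15.96 p [0.5047 0.2292 0.0398] r [ 3.14  -0.     1.571] F [-0.6  0.3  3.9] open 0.0079 g 67.6
t 17.03 p [0.5029 0.2287 0.2677] r [-3.138e+00  1.000e-03  1.571e+00] F [ 0.1  0.  -2.6] open 0.0075 g 67.4
held n 7300 slope [-0.004  0.016] z 0.3585 circ [0.5213 0.2901 0.057 ]
t 19.13 p [0.5787 0.4037 0.1383] r [ 3.141 -0.     1.57 ] F [-0.2  0.5 -2.3] open 0.0076 g 67.4
contact True
t 19.58 p [0.5791 0.4044 0.1259] r [ 3.139e+00 -1.000e-03  1.571e+00] F [0.5 0.4 3.7] open 0.0079 g 68.2
t 19.93 p [0.5777 0.4036 0.1237] r [-3.140e+00  1.000e-03  1.571e+00] F [ 0.1  0.8 -0.9] open 0.03 g 0.0
t 22.0 p [0.5788 0.2904 0.3593] r [-3.141  0.     1.571] F [ 1.1 -0.1 -0.3] open 0.085 g 0.0
wrist 2826 ext [0.123 0.123] bbox [0.5203 0.4041] z 0.157 circ [0.521  0.4035 0.0573]
wrist 1924 ext [0.124 0.123] bbox [0.6227 0.2032] z 0.0548 circ [0.6234 0.204  0.0576]
t 22.99 p [0.6788 0.1917 0.2821] r [ 3.139e+00 -1.000e-03  1.573e+00] F [ 0.4 -0.4  0.6] open 0.0848 g 0.0
```

Run:
```python
from h import *
pinch([.623,.2037],.054)
movep([.579,.29,.36],DN); hold(.2); held([.521,.29],.39)
place(.5782,.4038,.1715)
movep([.579,.27,.40],DN); gripper_to(.085); st()
look([.5208,.4045],.202)
movep([.54,-.02,.25],DN); hold(.2)
look([.490,.002],.030,'w_ram')
st()
```

```text
touch False
t 25.0 p [0.6812 0.2037 0.0229] r [ 3.142 -0.     1.571] F [-0.8  0.8 -0.1] open 0.0497 g 0.0
t 25.46 p [0.6818 0.2038 0.024 ] r [ 3.14  -0.     1.571] F [0.2 0.3 3.9] open 0.0075 g 67.7
t 26.53 p [0.6799 0.2035 0.2514] r [-3.138e+00  1.000e-03  1.571e+00] F [ 0.6 -0.6 -1.3] open 0.0075 g 67.4
held n 7163 slope [-0.006  0.012] z 0.3875 circ [0.5228 0.2893 0.0571]
t 28.77 p [0.5788 0.4034 0.1845] r [ 3.141 -0.     1.57 ] F [-0.4 -0.7 -2.1] open 0.0077 g 67.4
contact True
t 29.23 p [0.5792 0.4041 0.172 ] r [ 3.139e+00 -1.000e-03  1.571e+00] F [0.9 0.7 3.8] open 0.0077 g 68.2
t 29.57 p [0.5779 0.4036 0.17  ] r [-3.141e+00  1.000e-03  1.571e+00] F [-0.2 -0.1  0. ] open 0.03 g 0.0
t 31.66 p [0.5788 0.2705 0.3994] r [-3.141  0.     1.572] F [-0.5 -0.7  0.3] open 0.0846 g 0.0
wrist 2346 ext [0.123 0.108] bbox [0.52   0.3959] z 0.2029 circ [0.5211 0.4027 0.0572]
wrist 482 ext [0.052 0.052] bbox [0.4897 0.0015] z 0.0309 circ [0.49   0.0017 0.0238]
t 33.21 p [ 0.5405 -0.0192  0.2505] r [3.141 0.    1.572] F [ 0.9  0.1 -0.7] open 0.085 g 0.0
```

View pics/w_ram.png

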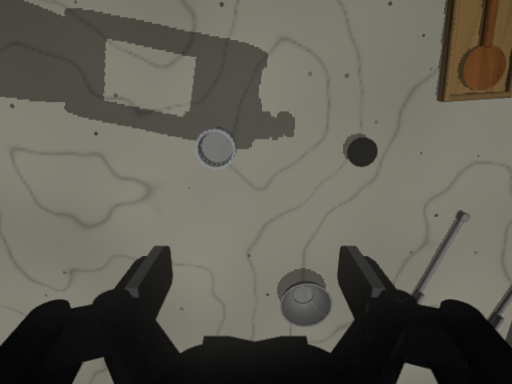

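The ramekin stands clear at (215,148), with the loose knob at (360,150) and the katori at (304,300). I grip it from above.

Run:
```python
from h import *
gripper_to(.068)
movep([.4898,.0016,.07],DN)
print('touch',move_l([.4898,.0016,.001],feed=.08,max_force=6)); st()
gripper_to(.04,25); st()
z0=observe()['eef_pos'][2]
move_l([.4898,.0016,.25],feed=.25); st()
movep([.5206,.27,.36],DN); hold(.2)
X=grab("wrist"); cv2.imwrite("pics/w_ramheld.png",X[0][:,:,::-1])
print('z0',z0); st()
```

```text
touch False
t 35.32 p [0.4903 0.0015 0.0014] r [3.141 0.    1.571] F [ 0.3  0.4 -0. ] open 0.0679 g 0.0
t 35.6 p [0.4905 0.0015 0.0019] r [3.14  0.    1.571] F [-1.7  1.   5.6] open 0.0517 g 26.0
t 36.75 p [0.4888 0.0017 0.2482] r [-3.139 -0.     1.571] F [-0.7  0.6 -1.2] open 0.0517 g 26.3
z0 0.0019395606303844182
t 38.12 p [0.5208 0.2688 0.3596] r [-3.141  0.     1.569] F [ 0.4 -0.3 -1.2] open 0.0521 g 26.2
```

View pics/w_ramheld.png

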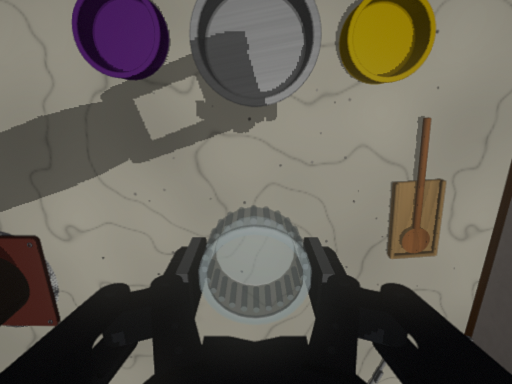

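The ramekin hangs upright between the pads at (255,265), and the stack's mouth is at (255,45). I lower it in, release it, then check inside and re-measure the lid.

Run:
```python
from h import *
x,y=.5206,.404
movep([x,y,.27],DN)
move_l([x,y,.170],feed=.12); st()
print('contact',move_l([x,y,.155],feed=.03,max_force=6)); st()
gripper_to(.064); st()
move_l([x,y,.27],feed=.2)
movep([.5206,.27,.40],DN); gripper_to(.085); hold(.1)
X=grab("wrist"); cv2.imwrite("pics/w_in.png",X[0][:,:,::-1])
look([.5206,.404],.202); look([.5206,.404],.189,band=.004)
movep([.46,-.45,.25],DN); hold(.2)
look([.5154,-.413],.0115,band=.004)
look([.5154,-.413],.046,'w_lid',band=.004)
st()
```

```text
t 39.8 p [0.5213 0.4043 0.1712] r [ 3.140e+00 -1.000e-03  1.571e+00] F [ 0.3 -0.7  0.5] open 0.0517 g 26.3
contact True
t 40.2 p [0.5211 0.4044 0.1607] r [ 3.140e+00 -1.000e-03  1.571e+00] F [ 0.4 -0.3  4. ] open 0.0516 g 26.8
t 40.48 p [0.5204 0.4039 0.1593] r [-3.141  0.     1.571] F [ 0.3 -0.1  0.4] open 0.0641 g 0.0
wrist 2263 ext [0.124 0.108] bbox [0.5206 0.3959] z 0.203 circ [0.5205 0.4028 0.0574]
wrist 938 ext [0.109 0.098] bbox [0.5204 0.4042] z 0.1899 circ [0.5204 0.4045 0.0255]
wrist 1291 ext [0.124 0.122] bbox [ 0.5158 -0.4143] z 0.0144 circ [ 0.5154 -0.4136  0.0587]
wrist 494 ext [0.029 0.03 ] bbox [ 0.5154 -0.4133] z 0.0466 circ [ 0.515  -0.4129  0.0103]
t 45.47 p [ 0.4603 -0.4497  0.2501] r [3.142 0.    1.571] F [-0.  -0.   0.3] open 0.0849 g 0.0
```

View pics/w_in.png

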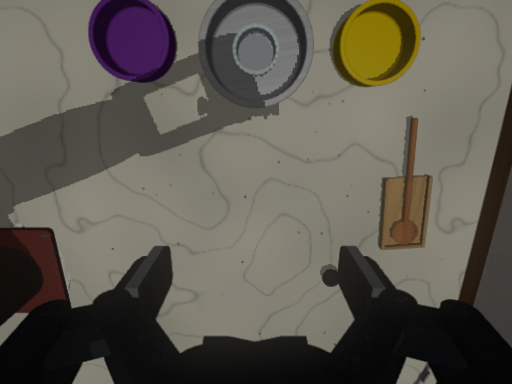

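View pics/w_lid.png

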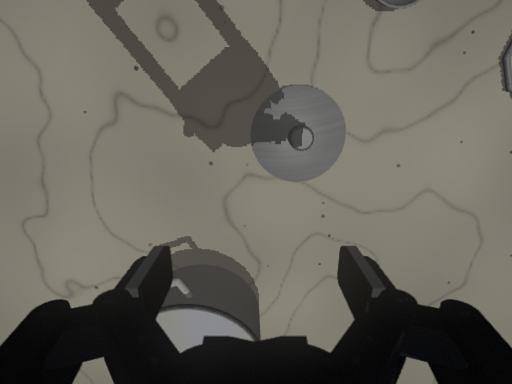

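The ramekin stands upright and central in the top tier at (255,47). The lid knob is at (300,138) and the pot behind it, at (210,300), is clear of the gripper. Now the lid.

Run:
```python
from h import *
x,y=.5153,-.4133
gripper_to(.056)
movep([x,y,.09],DN)
print('touch',move_l([x,y,.0215],feed=.08,max_force=8)); st()
gripper_to(.015,60); st()
z0=observe()['eef_pos'][2]
move_l([x,y,.30],feed=.25); st()
movep([.5206,.25,.40],DN); hold(.2); st()
X=grab("wrist"); cv2.imwrite("pics/w_lidheld.png",X[0][:,:,::-1])
print('z0',z0)
```

```text
touch False
t 47.6 p [ 0.5157 -0.4137  0.0221] r [3.141e+00 1.000e-03 1.571e+00] F [ 0.1 -0.2  0.3] open 0.0558 g 0.0
t 47.96 p [ 0.5159 -0.4139  0.0226] r [3.140e+00 1.000e-03 1.571e+00] F [0.8 1.5 3.1] open 0.0281 g 59.6
t 49.23 p [ 0.5146 -0.4126  0.2976] r [-3.139e+00 -3.000e-03  1.571e+00] F [-0.9 -0.1 -1.6] open 0.0279 g 59.4
t 51.81 p [0.5209 0.2494 0.3998] r [-3.141  0.     1.57 ] F [-0.2 -0.7 -1.4] open 0.0281 g 59.4
z0 0.022623294830615547
```

View pics/w_lidheld.png

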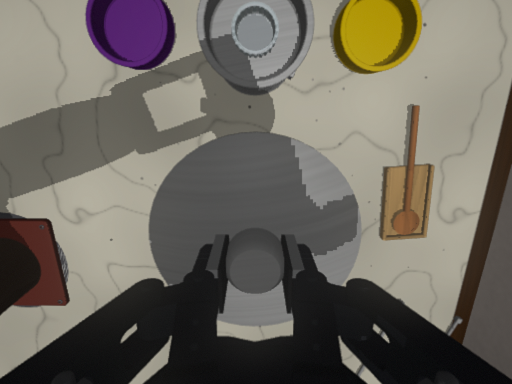

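The lid is held level at (255,228) and the knob is gripped centrally at (255,260). I check the lid's centre relative to the TCP, then place it.

Run:
```python
from h import *
X=cloud(*grab("wrist"))[0]
m=(np.hypot(*(X[:,:2]-[.5206,.25]).T)<.09)&(abs(X[:,2]-.39)<.02); Q=X[m]
y=Q[:,1]; # far half is unobstructed: fit the edge with known radius
r=np.hypot(*(Q[:,:2]-[.5206,.25]).T); E=Q[(r>.055)&(y>.262)]
c=circ(E[r[(r>.055)&(y>.262)]>.058][:,:2],.061)[0]; print('lid c',c.round(4),'zedge',np.median(E[:,2]).round(4),'ymax',y.max().round(4),'x',Q[:,0].min().round(4),Q[:,0].max().round(4))
p=observe()['eef_pos']
x,y=.5206,.404
movep([x,y,.28],DN)
move_l([x,y,.232],feed=.12); st()
print('contact',move_l([x,y,.210],feed=.03,max_force=10)); st()
gripper_to(.05); st()
move_l([x,y,.33],feed=.2)
movep([.5206,.25,.42],DN); hold(.2); st()
look([.5206,.404],.205,'w_fin',band=.007); look([.5206,.404],.240,band=.004)
```

```text
lid c [0.5204 0.2486] zedge 0.3919 ymax 0.3116 x 0.4579 0.5824
t 53.26 p [0.5212 0.4036 0.2329] r [ 3.141 -0.     1.57 ] F [-0.5  0.1 -0.7] open 0.028 g 59.4
contact True
t 53.81 p [0.5207 0.4042 0.2166] r [ 3.141 -0.     1.571] F [-0.1  0.6  5.1] open 0.0282 g 59.7
t 54.15 p [0.52   0.4037 0.2151] r [-3.140e+00  1.000e-03  1.571e+00] F [0.2 0.1 0.5] open 0.0499 g 0.0
t 55.82 p [0.5201 0.2512 0.418 ] r [-3.139e+00  1.000e-03  1.573e+00] F [-0.5 -0.5  0.4] open 0.0499 g 0.0
wrist 3050 ext [0.124 0.09 ] bbox [0.5199 0.3879] z 0.2099 circ [0.5199 0.4027 0.0544]
wrist 787 ext [0.029 0.03 ] bbox [0.5197 0.404 ] z 0.2407 circ [0.5198 0.4032 0.0103]
```

View pics/w_fin.png

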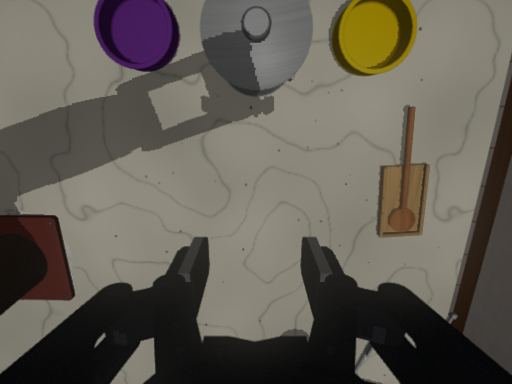

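The lid sits on the stack at (256,40). Its knob top reads z=0.2407 against 0.240 expected, and it is centred within 1 mm. I'm handing the job in.

```bash
python3 -c "
from plant import *
hold(.5); print(job_done())"
```

```text
the job is handed in; nothing more can be done
None
```

The tiffin carrier is assembled on its base plate: deep, middle and shallow tiers seated, ramekin upright in the top tier, lid on. I handed it in at about 56 s of the 115 s limit; my final camera check put the lid within 1 mm of centre, but the hand-in returned no verdict.

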